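# Sort the drilled clay pendants into their trays

### The arm

A 6-joint arm with a two-finger parallel gripper is mounted at the origin on the work surface. World frame = base frame: x ahead of the robot, y to its left, z up, the work surface at z = 0. Lengths are in m, angles in rad, forces in N, time in s.
With the tool pointing down it reaches from about 0.3 to 0.775 m from the base axis. Payload 14.6 kg.
Tool frame: the origin (TCP) lies midway between the tips of the shut fingers; the grasp point (between the pads) lies 19 mm behind it; z points along the fingers, y is the line along which they close (so a half turn about z gives the same grasp; the last joint's range is limited). The gripper opens to 94 mm and grips with 3 to 60 N. Pads are 16 mm wide; open, the fingers measure 119 mm over their backs; the gripper's body (75 mm by 177 mm) begins 78 mm behind the grasp point.
Start: joints at [-1.214, 0.3, 1.521, -0, 1.321, -0.067], TCP at [0.226, -0.501, 0.171] pointing down, gripper open.
Joint ranges: [-3.03, 3.03], [-0.79, 2.21], [0.23, 2.52], [-1.04, 4.18], [0, 3.07], [-2.55, 2.55]. Speed limits (rad/s): [2.22, 2.22, 2.57, 3.14, 3.14, 3.14].

### API

Orientations are given as a rotation vector (axis times angle).
In Python, from workcell import manip gives the robot as it stands.
- The arm moves only by the tool apply_moves, never from a script. Its argument "plan" is a list of rows, each a list of 4 numbers: the shift along the tool's x, y, z as a fraction of full scale, then the turn about the tool's z as a fraction of full scale. A call has 1 to 5 rows; each row is the pose to reach, as a shift and turn from the pose commanded when the call began, along the tool's axes at that moment; what a row does not reach only later rows make up. Full scale, the value 1, is 25 cm for a shift and 90 degrees for a turn. A row lasts 1/10 s, in which the tool goes at most 50 mm and 8.59 degrees, less where a joint would pass 70% of its speed; a pose out of reach is approached as far as the arm can. A call with a number of a shift or a turn outside -1 to 1 is refused whole. A call with a gripper value outside its range is refused whole. "jaw" is the closure, from -1 (fully open) to 1 (shut), set as the call begins (left out, the last holds). The fingers move at their own pace and stop on an object; the grip force is fixed at half the most. Time passes only in rows, so rows that repeat a pose let the fingers close. It gives the time, the measured TCP pose, the force, the opening and the grip force at its end, in the units of the state.
- manip.get_obs(): the state, without advancing time (a new reading comes with each control period).
- manip.capture(name): name is "scene" or "top" or "wrist"; returns a dict with "pixels" (480x640x3 uint8, red, green, blue), "mtx" (3x3 intrinsics, pixels), "pose" (4x4, takes a point from camera to world coordinates). Camera axes: x right, y down, z forward; pixel columns grow to the right and rows downward; lengths in m; the calibration is good to about 2 mm. A picture is of the moment at which its call begins. There is no depth.
- manip.finish_job(): hands the job in; it is judged then, once.
The state is a dict: "clock": time; "qpos": joint angles; "joint_velocities": joint speeds; "effort": joint torques, N m; "ee_pos": TCP position; "eef_rot": TCP orientation; "force": force on the tool from outside, world axes, zero at the start; "torque": the same for the moment, N m; "finger_gap": opening from 0.0 (shut) to 1.0 (fully open); "grasp_force": force on a finger pad.
Only numpy, scipy, OpenCV 4.12 (cv2) and the standard library are available. Lean on these libraries where they do the work, as an engineer would, in place of code of your own. Each camera call takes 0.05 s, during which the arm holds its last target. There are 200 camera calls.

### The job

Sort the five drilled clay pieces from the wooden board into the three green trays, each into the tray that has a sample of the same shape on its ledge: the two ovals, the two round discs and the rectangular bar. Every piece must end lying flat and face up, as now, on the floor of its tray, not on the rim or on another piece. The clay is brittle, so set each piece down rather than dropping it, and do not knock over the little glaze jar.

Things in the scene. Friction and masses are not known exactly. Their poses are not given: they have to be found in the camera images.
- oval_a: fired off-white clay, one of two alike ovals (ellipses) 66 mm long and 40 mm wide, 10 mm thick, lying flat on the wooden board (board top 18 mm above the table). Its upper face shows two small dark drilled holes. Origin: centre of its underside; z up. x along its length, y across its width.
- oval_b: fired off-white clay, the other of the two ovals, 66 by 40 mm, 10 mm thick, lying flat on the wooden board (board top 18 mm above the table). Its upper face shows two small dark drilled holes. Origin: centre of its underside; z up. x along its length, y across its width.
- disc_a: fired off-white clay, one of two alike round discs of diameter 46 mm, 10 mm thick, lying flat on the wooden board (board top 18 mm above the table). Its upper face shows two small dark drilled holes. Origin: centre of its underside; z up. 
- disc_b: fired off-white clay, the other of the two round discs, diameter 46 mm, 10 mm thick, lying flat on the wooden board (board top 18 mm above the table). Its upper face shows two small dark drilled holes. Origin: centre of its underside; z up. 
- bar: fired off-white clay, a straight-sided rectangular bar 74 mm long and 28 mm wide, 10 mm thick, lying flat on the wooden board (board top 18 mm above the table). Its upper face shows two small dark drilled holes. Origin: centre of its underside; z up. x along its length, y across its width.
- tray_oval: fixed green tray for the two ovals; the three trays differ only in the sample. Outside 122 (x) by 182 (y) mm, walls 6 mm, rim 14 mm above the table; inner floor 110 by 170 mm, 6 mm above the table. Outside its far (+x) rim a ledge 50 by 100 mm bears an oval as a glued-on sample, not to be moved. Origin: at table level under the inner floor's centre; x towards the ledge, y along the long side.
- tray_disc: fixed green tray for the two round discs; the three trays differ only in the sample. Outside 122 (x) by 182 (y) mm, walls 6 mm, rim 14 mm above the table; inner floor 110 by 170 mm, 6 mm above the table. Outside its far (+x) rim a ledge 50 by 100 mm bears a disc as a glued-on sample, not to be moved. Origin: at table level under the inner floor's centre; x towards the ledge, y along the long side.
- tray_bar: fixed green tray for the bar; the three trays differ only in the sample. Outside 122 (x) by 182 (y) mm, walls 6 mm, rim 14 mm above the table; inner floor 110 by 170 mm, 6 mm above the table. Outside its far (+x) rim a ledge 50 by 100 mm bears a rectangular bar as a glued-on sample, not to be moved. Origin: at table level under the inner floor's centre; x towards the ledge, y along the long side.
- jar: small closed glaze jar, diameter 30 mm, 45 mm tall, 70 g, standing loose on the wooden board among the clay pieces; it must stay standing. Origin: centre of its underside, z up. Other small things on the board between the pieces (drill bit block 33 mm tall, pencil, flat cork sanding stick) are fixed.

How it is judged:
At the end, for the whole second after the job is handed in: All five pieces lie inside the tray of their own kind, flat and face up on its floor (underside less than 9 mm above the table, tilted less than 0.12 rad) and at rest, and the jar stands upright (within 0.3 rad) (x of oval_a in the frame of tray_oval between -0.055 and 0.055 m and y of oval_a in the frame of tray_oval between -0.085 and 0.085 m and z of each of oval_a, oval_b in the frame of tray_oval below 0.009 m and angle between each of oval_a, oval_b, disc_a, disc_b, bar's own z axis and vertical below 0.12 rad and linear speed of each of oval_a, oval_b, disc_a, disc_b, bar below 0.02 m/s and x of oval_b in the frame of tray_oval between -0.055 and 0.055 m and y of oval_b in the frame of tray_oval between -0.085 and 0.085 m and x of disc_a in the frame of tray_disc between -0.055 and 0.055 m and y of disc_a in the frame of tray_disc between -0.085 and 0.085 m and z of each of disc_a, disc_b in the frame of tray_disc below 0.009 m and x of disc_b in the frame of tray_disc between -0.055 and 0.055 m and y of disc_b in the frame of tray_disc between -0.085 and 0.085 m and x of bar in the frame of tray_bar between -0.055 and 0.055 m and y of bar in the frame of tray_bar between -0.085 and 0.085 m and z of bar in the frame of tray_bar below 0.009 m and angle between jar's own z axis and vertical below 0.3 rad); the robot touches nothing.
It fails at once if a clay piece is dropped: it moves faster than 0.75 m/s (a free fall of about 30 mm) when less than 35 mm above the table ((height (world z) of oval_a below 0.035 m and linear speed of oval_a above 0.75 m/s) or (height (world z) of oval_b below 0.035 m and linear speed of oval_b above 0.75 m/s) or (height (world z) of disc_a below 0.035 m and linear speed of disc_a above 0.75 m/s) or (height (world z) of disc_b below 0.035 m and linear speed of disc_b above 0.75 m/s) or (height (world z) of bar below 0.035 m and linear speed of bar above 0.75 m/s)).
It fails at once if the glaze jar is knocked over (tilted more than 0.6 rad) (angle between jar's own z axis and vertical above 0.6 rad).
It also fails if it takes over 109 s, if anything falls off the work surface, if the arm or the gripper's body presses on something with over 40 N, if the wrist force passes 120 N, or if a joint passes its speed limit or range.

## Working session

There is one attempt and no reset: what is moved stays moved. The work goes in short steps, Python scripts to look and compute and a tool call to move; the robot and the scene stay as the last step left them, time stands still between calls to the robot, and variables do not carry over. Pictures are saved under pics/ and viewed, at most 14 in all, crops included, and the job is handed in when it is done.

Besides the shell and the picture viewer there is one more tool, called after "Emit:" as name(argument=value, ...), one argument or row to a line, values as JSON. apply_moves: Moves the arm, as the interface text tells. Its arguments: {"type":"object","properties":{"plan":{"type":"array"},"jaw":{"type":"number"}},"required":["plan"]}

```bash
mkdir -p pics
python3 - <<'E'
from workcell import manip
import cv2,numpy as np
o=manip.get_obs(); print({k:np.round(v,3) for k,v in o.items()})
for n in("top","scene"):
    c=manip.capture(n); cv2.imwrite(f"pics/{n}0.png",c["pixels"][:,:,::-1]); print(n,np.round(c["mtx"],1).tolist(),np.round(c["pose"],3).tolist())
    np.savez(f"{n}0.npz",**c)
E
```

```text
{'clock': np.float64(0.0), 'qpos': array([-1.214,  0.301,  1.522,  0.   ,  1.321, -0.067]), 'joint_velocities': array([-0.   , -0.   ,  0.   ,  0.   , -0.   , -0.002]), 'effort': array([ 0.0000e+00, -5.3180e+01, -3.5273e+01,  7.1000e-02,  2.4000e-02,
       -0.0000e+00]), 'ee_pos': array([ 0.226, -0.501,  0.17 ]), 'eef_rot': array([-3.07, -0.66,  0.  ]), 'force': array([-0.286, -0.452, -1.213]), 'torque': array([-0.022,  0.007,  0.001]), 'grasp_force': np.float64(0.0), 'finger_gap': np.float64(0.999)}
top [[518.7, 0.0, 330.2], [0.0, 518.7, 234.5], [0.0, 0.0, 1.0]] [[-0.003, -0.998, 0.059, 0.449], [-1.0, 0.003, 0.002, 0.017], [-0.002, -0.059, -0.998, 1.142], [0.0, 0.0, 0.0, 1.0]]
scene [[481.4, 0.0, 323.1], [0.0, 481.4, 245.8], [0.0, 0.0, 1.0]] [[-0.297, 0.729, -0.617, 1.033], [0.955, 0.235, -0.182, 0.167], [0.012, -0.643, -0.766, 0.666], [0.0, 0.0, 0.0, 1.0]]
```

View pics/top0.png

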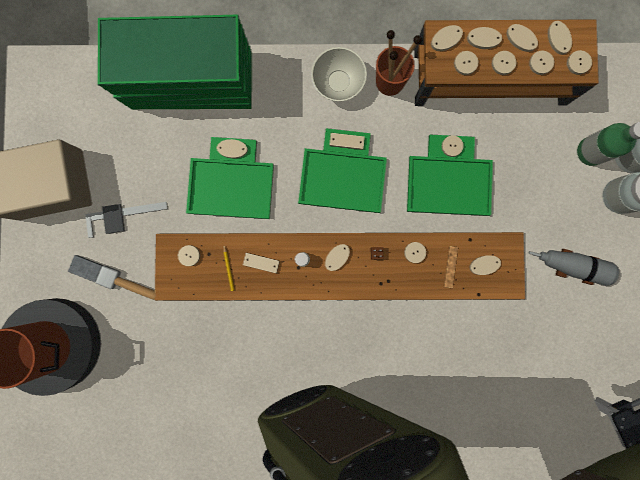

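View pics/scene0.png

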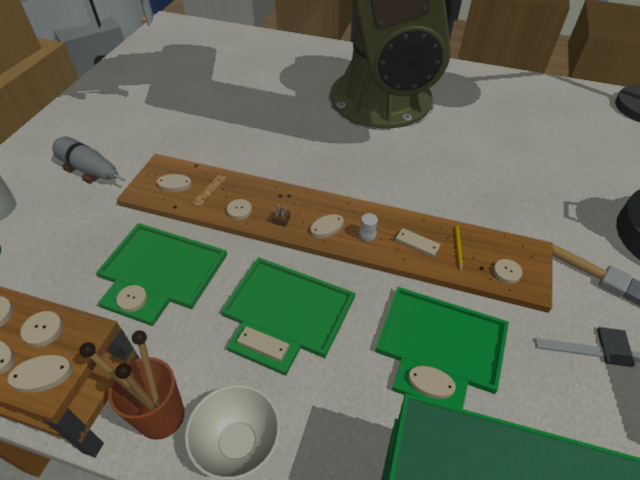

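The top view shows the pieces on the board: disc (189,256), bar (262,263), jar (303,260), oval (338,257), drill block (379,254), disc (415,252), cork stick (451,267) and oval (486,265). The trays are oval (230,187), bar (343,180) and disc (450,185). The scene view agrees on which sample sits on which tray.

```bash
cat > h.py <<'E'
import numpy as np,cv2
from workcell import manip
from scipy.spatial.transform import Rotation as R
def world(c,uv,z):
    d=c["pose"][:3,:3]@np.linalg.inv(c["mtx"])@np.array([uv[0],uv[1],1.]); p=c["pose"][:3,3]
    return (p+d*(z-p[2])/d[2])
def blobs(c,mask,z,amin):
    out=[]
    for k in cv2.findContours(mask,cv2.RETR_EXTERNAL,cv2.CHAIN_APPROX_NONE)[0]:
        if cv2.contourArea(k)<amin: continue
        w=np.array([world(c,q[0],z)[:2] for q in k])*1000
        (cx,cy),(a,b),ang=cv2.minAreaRect(w.astype(np.float32))
        if a<b: a,b,ang=b,a,ang+90
        out.append((k[:,0].mean(0).round(),round(cx/1000,4),round(cy/1000,4),round(a),round(b),round((ang+90)%180-90,1)))
    return out
def white(c): 
    h=cv2.cvtColor(c["pixels"],cv2.COLOR_RGB2HSV); return cv2.inRange(h,(10,15,150),(35,90,255))
def green(c):
    h=cv2.cvtColor(c["pixels"],cv2.COLOR_RGB2HSV); return cv2.inRange(h,(50,120,40),(80,255,255))
E
python3 - <<'E'
from h import *
for n,roi in(("top",(160,235,525,298)),("scene",(150,150,560,310))):
    c=np.load(n+"0.npz"); m=white(c); r=np.zeros_like(m); x0,y0,x1,y1=roi; r[y0:y1,x0:x1]=m[y0:y1,x0:x1]
    print(n); [print(b) for b in blobs(c,r,.028,60)]
c=np.load("top0.npz"); m=green(c); m=cv2.morphologyEx(m,cv2.MORPH_OPEN,np.ones((3,3)));m[:120]=0
m2=cv2.morphologyEx(m,cv2.MORPH_OPEN,np.ones((52,52)))
for b in blobs(c,cv2.morphologyEx(m,cv2.MORPH_OPEN,np.ones((40,60))),.014,800): print(b)
E
```

```text
top
(array([485., 265.]), 0.4483, -0.3136, 62, 39, 89.8)
(array([260., 262.]), 0.455, 0.1691, 74, 27, 75.8)
(array([188., 255.]), 0.4717, 0.3245, 43, 43, 0.7)
(array([337., 257.]), 0.4664, 0.0045, 64, 39, -45.2)
(array([415., 252.]), 0.4766, -0.1629, 43, 43, -0.7)
scene
(array([230., 188.]), 0.6198, 0.2373, 174, 121, 89.8)
(array([450., 186.]), 0.6224, -0.245, 179, 121, 89.8)
(array([343., 179.]), 0.6387, -0.0095, 171, 122, 89.8)
```

```bash
cat >> h.py <<'E'
def pose():
    o=manip.get_obs(); x=R.from_rotvec(o["eef_rot"]).as_matrix()[:,0]; return o,o["ee_pos"],np.degrees(np.arctan2(x[1],x[0]))
def plan(x,y,z,th,frm=None):
    if frm is None: _,p,t=pose()
    else: p,t=np.array(frm[:3]),frm[3]
    d=np.array([x,y,z])-p; a=np.radians(t)
    ex=np.array([np.cos(a),np.sin(a)]); ey=np.array([np.sin(a),-np.cos(a)])
    return np.round([d[:2]@ex/.25,d[:2]@ey/.25,-d[2]/.25,-((th-t+180)%360-180)/90],3).tolist()
def ell(c,m,z,amin=60):
    for k in cv2.findContours(m,cv2.RETR_EXTERNAL,cv2.CHAIN_APPROX_NONE)[0]:
        if cv2.contourArea(k)<amin: continue
        w=np.array([world(c,q[0],z)[:2] for q in k])*1000
        (cx,cy),(b,a),ang=cv2.fitEllipse(w.astype(np.float32)); print(np.round([cx/1000,cy/1000,a,b,(ang+90)%180],4))
E
python3 - <<'E'
from h import *
for n,roi in(("top",(160,235,525,298)),("scene",(150,150,560,310))):
    c=np.load(n+"0.npz")
    h=cv2.cvtColor(c["pixels"],cv2.COLOR_RGB2HSV); m=white(c) if n=="top" else cv2.inRange(h,(8,10,140),(40,75,255))
    r=np.zeros_like(m); x0,y0,x1,y1=roi; r[y0:y1,x0:x1]=m[y0:y1,x0:x1]
    if n=="scene": print(h[182,175],h[272,512],c["pixels"][182,175])
    print(n); ell(c,r,.028)
print(pose()[1:]); print(plan(.448,-.3136,.171,90))
E
```

```text
top
[  0.4486  -0.3132  64.1797  37.1989 103.8473]
[ 0.4553  0.1692 92.8759 28.25   75.854 ]
[  0.4712   0.3246  43.7935  42.6442 104.5922]
[4.66300e-01 5.00000e-03 6.35739e+01 3.78719e+01 1.41307e+02]
[ 0.4766 -0.163  43.2267 43.0496 91.4375]
[ 21  49 147] [ 22  52 141] [147 139 119]
scene
[  0.4798   0.4022 158.7937  10.2784 179.7596]
[ 0.4726  0.3259 42.5482 41.2737 60.0638]
[ 0.4569  0.171  95.5839 26.3953 76.0933]
[4.672000e-01 6.700000e-03 6.120050e+01 3.637150e+01 1.396459e+02]
[ 5.939000e-01 -2.990000e-02  6.284016e+02  1.439959e+02  9.591940e+01]
[ 0.478  -0.1604 42.0998 40.2675 85.9626]
[  0.4502  -0.3105  62.1902  34.2311 105.2903]
[2.7410000e-01 2.6960000e-01 1.1171082e+03 2.1618750e+02 9.9390500e+01]
(array([ 0.22607787, -0.50109045,  0.17034116]), np.float64(24.284761782248687))
[1.118, -0.319, -0.003, -0.73]
```

```bash
python3 -c "
from h import *
print(plan(.4493,-.312,.12,104.4))"
```

```text
[1.125, -0.322, 0.201, -0.89]
```

Emit:
apply_moves(
  plan=[
    [0.56,-0.16,0.1,-0.45],
    [0.56,-0.16,0.1,-0.45],
    [0.56,-0.16,0.1,-0.45],
    [0.56,-0.16,0.1,-0.45],
    [0.56,-0.16,0.1,-0.45],
  ],
  jaw=-0.3,
)

```text
clock: 0.6
ee_pos: [0.3382, -0.4061, 0.1454]
eef_rot: [-2.645, -1.694, 0.0]
force: [0.5, 0.3, 0.3]
finger_gap: 0.658
grasp_force: 0.0
```

```bash
python3 -c "
from h import *
o,p,t=pose();print(p,t,o['clock'],o['finger_gap'],plan(.4493,-.312,.12,104.4))"
```

```text
[ 0.33822663 -0.40610744  0.14537405] 65.2675100729995 0.6 0.6582925456986753 [0.528, 0.246, 0.101, -0.435]
```

Emit:
apply_moves(
  plan=[
    [0.53,0.245,0.1,-0.44],
    [0.53,0.245,0.1,-0.44],
    [0.53,0.245,0.1,-0.44],
    [0.53,0.245,0.1,-0.44],
    [0.53,0.245,0.1,-0.44],
  ],
)

```text
clock: 1.1
ee_pos: [0.4499, -0.3122, 0.1201]
eef_rot: [-1.915, -2.489, -0.0]
force: [0.0, -0.5, -1.3]
finger_gap: 0.651
grasp_force: 0.0
```

```bash
python3 -c "
from h import *
c=manip.capture('wrist');cv2.imwrite('pics/w1.png',c['pixels'][:,:,::-1]);np.savez('w1.npz',**c)
o,p,t=pose();print(p,t,o['clock'],plan(.4493,-.312,.021,104.4)); print(c['pose'].round(3).tolist())
ell(c,white(c),.028,500)"
```

```text
[ 0.44950104 -0.31275016  0.12029825] 105.02568771643358 1.15 [0.003, 0.0, 0.397, 0.007]
[[0.967, 0.249, 0.062, 0.432], [0.256, -0.937, -0.237, -0.244], [-0.0, 0.245, -0.969, 0.334], [0.0, 0.0, 0.0, 1.0]]
[  0.5439  -0.4859 154.9926  57.4549  17.7535]
[  0.4775  -0.4064 161.6973  48.7056  14.8146]
[  0.4486  -0.3138  67.0037  39.7835 103.9123]
[ 6.112000e-01 -2.473000e-01  2.538620e+02  2.038295e+02  1.180699e+02]
[ 4.76400e-01 -1.63900e-01  4.52810e+01  4.49902e+01  1.65191e+02]
[  0.3069  -0.3074 300.145  174.3041  86.9832]
```

View pics/w1.png

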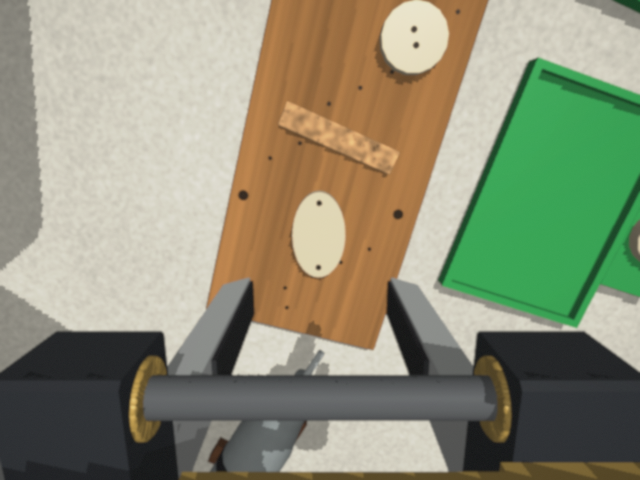

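The wrist view shows the oval centred between the open fingers at (319,235). It measures (0.4486,-0.3138), within 1 mm of the TCP. Next come the descent, grip and lift.

Emit:
apply_moves(
  plan=[
    [-0.003,0,0.15,0.01],
    [-0.003,0.002,0.28,0.01],
    [-0.003,0.002,0.36,0.01],
    [-0.003,0.002,0.395,0.01],
    [-0.003,0.002,0.395,0.01],
  ],
)

```text
clock: 1.65
ee_pos: [0.4494, -0.314, 0.0214]
eef_rot: [-1.946, -2.464, -0.0]
force: [0.3, -1.0, -0.4]
finger_gap: 0.649
grasp_force: 0.0
```

Emit:
apply_moves(
  plan=[
    [0,0,0,0],
    [0,0,0,0],
    [0,0,0,0],
    [0,0,0,0],
    [0,0,0,0],
  ],
  jaw=1,
)

```text
clock: 2.15
ee_pos: [0.45, -0.3142, 0.0224]
eef_rot: [1.945, 2.466, 0.0]
force: [0.9, 0.1, 0.6]
finger_gap: 0.265
grasp_force: 0.0
```

```bash
python3 -c "
from h import *
c=manip.capture('wrist');cv2.imwrite('pics/w2.png',c['pixels'][:,:,::-1])
o,p,t=pose();print(p,t,o['clock'],o['finger_gap'],o['grasp_force'],o['force'])"
```

```text
[ 0.44992008 -0.31416997  0.02227663] 103.47854927927096 2.2 0.2196116521979967 0.0 [ 0.06866498 -0.19613687 -0.4253876 ]
```

View pics/w2.png

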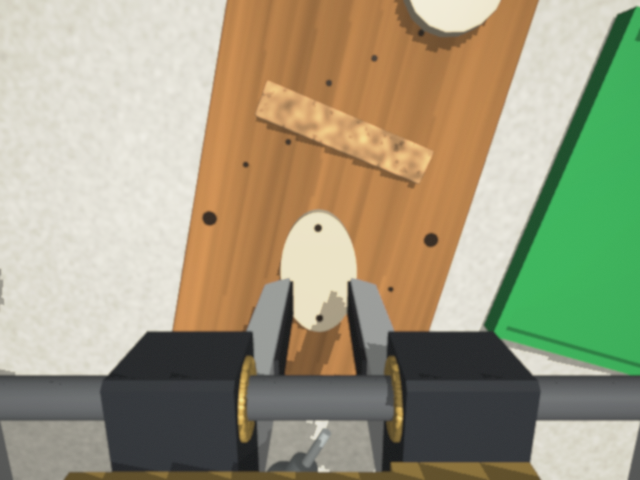

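The fingers are passing over the oval. The tips show at about (293,283) and (349,283) on top of the piece, so they sit higher than I assumed. I'll open the fingers and work out the real tip height from the image.

Emit:
apply_moves(
  plan=[
    [0,0,0,0],
    [0,0,0,0],
    [0,0,0,0],
    [0,0,0,0],
    [0,0,0,0],
  ],
  jaw=-0.3,
)

```text
clock: 2.7
ee_pos: [0.4499, -0.3141, 0.0221]
eef_rot: [1.945, 2.467, 0.0]
force: [-0.1, 0.1, 0.5]
finger_gap: 0.61
grasp_force: 0.0
```

```bash
python3 -c "
from h import *
c=manip.capture('wrist');cv2.imwrite('pics/w3.png',c['pixels'][:,:,::-1])
o,p,t=pose();print(p,t,o['clock'],o['finger_gap'],c['mtx'].round(1).tolist())
Rt=R.from_rotvec(o['eef_rot']).as_matrix()
for b in (0,.019):
  for g in (-1,1):
    q=p+Rt@np.array([0,g*o['finger_gap']*.047,-b]); v=c['pose'][:3,:3].T@(q-c['pose'][:3,3]); u=c['mtx']@v; print(b,g,u[:2]/u[2],v[2])
ell(c,white(c),.028,2000)
"
```

```text
[ 0.44987897 -0.31413197  0.02208702] 103.48078299137524 2.75 0.6371450972113406 [[414.8, 0.0, 319.9], [0.0, 414.8, 243.1], [0.0, 0.0, 1.0]]
0 -1 [265.14114308 271.69690856] 0.22457057814272785
0 1 [375.75489225 271.65860055] 0.2245852832034136
0.019 -1 [260.26422367 283.67078177] 0.20615599200113505
0.019 1 [380.7580293  283.62819817] 0.20617069706182078
[  0.4798  -0.4168 184.395   36.1435  12.9737]
[  0.4486  -0.3135  67.1902  39.9732 103.869 ]
[  0.5273  -0.2481 199.2081  52.3569  83.0599]
[ 0.4798 -0.1786 43.249  13.6893 13.4299]
[  0.3294  -0.2937 219.9133 108.3108  84.9869]
```

View pics/w3.png

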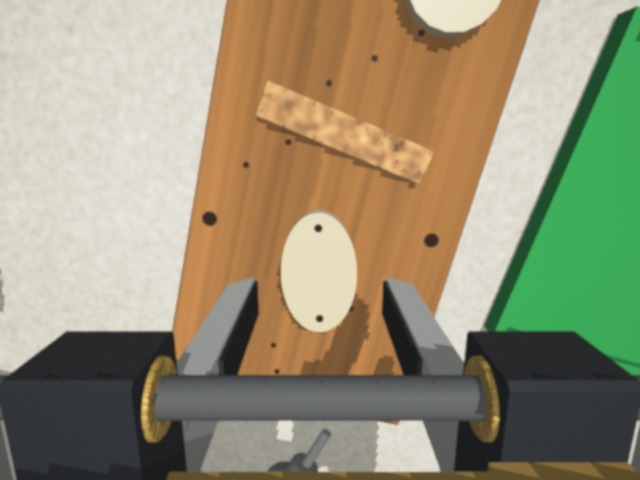

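The tip separation and rows in the image put the fingertips about 38 mm behind the stated TCP. I'll check this in the scene camera before going lower.

```bash
python3 -c "
from h import *
c=manip.capture('scene');im=c['pixels'][:,:,::-1][80:260,60:300];cv2.imwrite('pics/s1.png',cv2.resize(im,None,fx=3.2,fy=3.2,interpolation=cv2.INTER_CUBIC))
o,p,t=pose();print(p,o['finger_gap'])
Rt=R.from_rotvec(o['eef_rot']).as_matrix()
for b in (0,.019,.038):
  for g in (-1,1):
    q=p+Rt@np.array([0.008,g*o['finger_gap']*.047,-b]); v=c['pose'][:3,:3].T@(q-c['pose'][:3,3]); u=c['mtx']@v; print(b,g,((u[:2]/u[2]-[60,80])*3.2).round())
"
```

```text
[ 0.44989236 -0.31412569  0.02209321] 0.64914773654582
0 -1 [386. 295.]
0 1 [360. 363.]
0.019 -1 [379. 272.]
0.019 1 [352. 340.]
0.038 -1 [372. 247.]
0.038 1 [345. 315.]
```

View pics/s1.png

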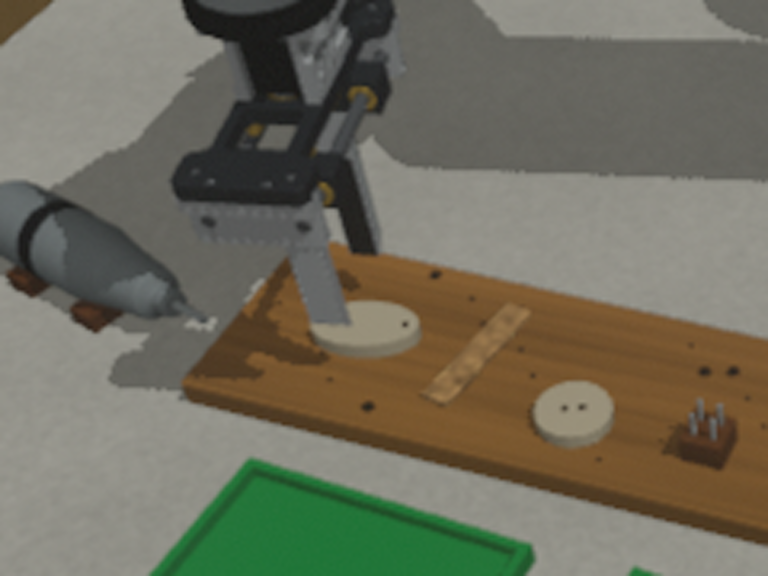

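The scene view puts the finger ends at (340,322) and (375,250), matching b ≈ 36 mm. The real tips are therefore about 36 mm above the reported TCP, and I'll descend with that offset.

Emit:
apply_moves(
  plan=[
    [0,0,0.05,0],
    [0,0,0.1,0],
    [0,0,0.125,0],
    [0,0,0.14,0],
    [0,0,0.14,0],
  ],
)

```text
clock: 3.3
ee_pos: [0.4496, -0.3139, -0.0136]
eef_rot: [-1.945, -2.466, -0.0]
force: [0.2, -0.2, -0.4]
finger_gap: 0.648
grasp_force: 0.0
```

Emit:
apply_moves(
  plan=[
    [0,0,0,0],
    [0,0,0,0],
    [0,0,0,0],
    [0,0,0,0],
    [0,0,0,0],
  ],
  jaw=1,
)

```text
clock: 3.8
ee_pos: [0.45, -0.3143, -0.0126]
eef_rot: [1.945, 2.466, -0.0]
force: [0.4, -0.1, 3.4]
finger_gap: 0.415
grasp_force: 30.0
```

The grip is good: gap 39 mm, 30 N. Lift and carry.

Emit:
apply_moves(
  plan=[
    [0,0,-0.06,0],
    [0,0,-0.16,0],
    [0,0,-0.26,0],
    [0,0,-0.26,0.05],
    [0,0,-0.26,0.1],
  ],
)

```text
clock: 4.3
ee_pos: [0.4503, -0.3144, 0.054]
eef_rot: [2.135, 2.302, 0.0]
force: [1.0, 0.2, -1.1]
finger_gap: 0.417
grasp_force: 30.0
```

```bash
python3 -c "
from h import *
o,p,t=pose();print(p,t,o['finger_gap'],o['grasp_force'],plan(.62,.197,.052,90))"
```

```text
[ 0.45028714 -0.31444639  0.05399515] 94.30936546740782 0.41716524584067444 29.99402940273285 [1.989, 0.831, 0.008, 0.048]
```

Emit:
apply_moves(
  plan=[
    [0.1,0.04,0,0.02],
    [0.28,0.12,0,0.05],
    [0.46,0.19,0,0.05],
    [0.64,0.27,0,0.05],
    [0.82,0.34,0,0.05],
  ],
)

```text
clock: 4.8
ee_pos: [0.5192, -0.1013, 0.0533]
eef_rot: [2.221, 2.22, 0.001]
force: [0.9, -1.1, -0.3]
finger_gap: 0.416
grasp_force: 30.0
```

Emit:
apply_moves(
  plan=[
    [0.18,0.06,0,0],
    [0.36,0.12,0,0],
    [0.54,0.18,0,0],
    [0.72,0.24,0,0],
    [0.88,0.29,0,0],
  ],
)

```text
clock: 5.3
ee_pos: [0.5916, 0.1192, 0.0533]
eef_rot: [2.221, 2.221, 0.001]
force: [0.5, -0.4, 0.7]
finger_gap: 0.415
grasp_force: 30.0
```

```bash
cat > tr.py <<'E'
from h import *
def tray():
    c=manip.capture('wrist')
    m=cv2.morphologyEx(green(c),cv2.MORPH_CLOSE,np.ones((9,9)));
    for b in blobs(c,m,.014,5000): print('green',b)
    return c
E
python3 -c "
from tr import *
c=tray();cv2.imwrite('pics/w4.png',c['pixels'][:,:,::-1])
o,p,t=pose();print(p,t,o['clock'],o['finger_gap'],o['grasp_force'],plan(.62,.197,.052,90))"
```

```text
green (array([346., 447.]), 0.6115, -0.0258, 80, 42, -0.1)
green (array([400., 101.]), 0.6419, 0.2068, 170, 119, -4.1)
[0.59255045 0.1241227  0.05330757] 90.17911961602812 5.35 0.4169242337059782 29.997054040431976 [0.291, 0.111, 0.005, 0.002]
```

View pics/w4.png

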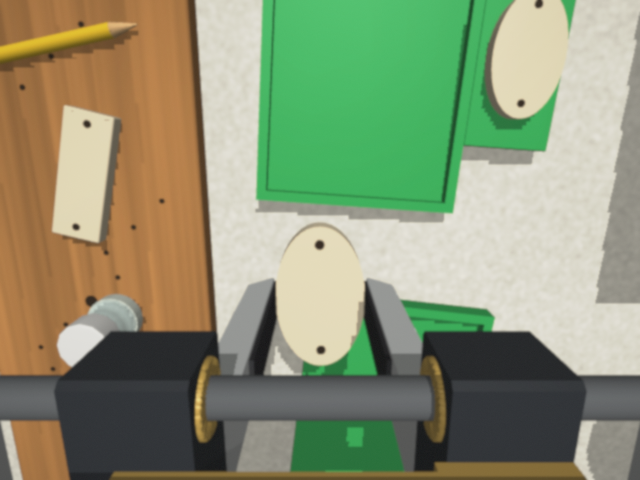

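The oval is held level at (319,293). The near outer corners of the oval tray are at pixels (257,200) and (453,213), and its walls at the top of the image are at (265,0) and (478,0).

```bash
python3 -c "
from h import *
c=manip.capture('wrist')
a=world(c,(257,200),.014);b=world(c,(453,213),.014);print(a,b,np.linalg.norm(a-b))
# top-view tray outlines
c=np.load('top0.npz')
for cor in ([(187,215),(271,218),(273,164),(190,158)],[(299,206),(383,212),(387,157),(304,149)],[(407,214),(491,215),(493,161),(409,157)]):
    w=np.array([world(c,q,.014)[:2] for q in cor]);print(w.round(3).tolist(),w.mean(0).round(4),np.degrees(np.arctan2(*(w[0]-w[1])))[()].round(1))
"
```

```text
[0.553909  0.1572858 0.014    ] [0.67490127 0.14950376 0.014     ] 0.12124227560347818
[[0.559, 0.332], [0.552, 0.148], [0.671, 0.144], [0.685, 0.327]] [0.617  0.2377] 2.2
[[0.578, 0.087], [0.564, -0.096], [0.686, -0.106], [0.704, 0.076]] [ 0.6332 -0.0099] 4.3
[[0.56, -0.149], [0.557, -0.332], [0.676, -0.339], [0.686, -0.155]] [ 0.6197 -0.2436] 0.9
```

```bash
python3 -c "
from h import *
o,p,t=pose();print(p,t,plan(.6175,.202,-.0243,86.5))"
```

```text
[0.59181674 0.12126833 0.05301921] 90.22932942536136 [0.323, 0.104, 0.309, 0.041]
```

Emit:
apply_moves(
  plan=[
    [0.17,0.05,0,0.04],
    [0.323,0.104,0,0.04],
    [0.323,0.104,0.1,0.04],
    [0.323,0.104,0.2,0.04],
    [0.323,0.104,0.24,0.04],
  ],
)

```text
clock: 5.9
ee_pos: [0.6161, 0.197, -0.0095]
eef_rot: [-2.289, -2.149, 0.004]
force: [0.2, -1.1, -0.3]
finger_gap: 0.418
grasp_force: 30.0
```

```bash
python3 -c "
from h import *
o,p,t=pose();print(p,t,o['force'],plan(.6175,.202,-.0243,86.5))"
```

```text
[ 0.61606774  0.1970182  -0.00953086] 86.38197269124139 [ 0.20573819 -1.06641889 -0.28331088] [0.02, 0.004, 0.059, -0.001]
```

Emit:
apply_moves(
  plan=[
    [0.01,0,0.02,0],
    [0.01,0,0.035,0],
    [0.01,0,0.045,0],
    [0.01,0,0.05,0],
    [0.01,0,0.05,0],
  ],
)

```text
clock: 6.4
ee_pos: [0.6175, 0.2001, -0.02]
eef_rot: [2.29, 2.15, 0.001]
force: [-0.2, 0.1, -0.4]
finger_gap: 0.419
grasp_force: 30.0
```

Emit:
apply_moves(
  plan=[
    [0,0,0.006,0],
    [0,0,0.012,0],
    [0,0,0.016,0],
    [0,0,0.018,0],
    [0,0,0.018,0],
  ],
)

```text
clock: 6.9
ee_pos: [0.6173, 0.2001, -0.0246]
eef_rot: [-2.29, -2.15, 0.0]
force: [-2.7, -2.0, 4.4]
finger_gap: 0.419
grasp_force: 30.0
```

Contact registers at 4 N. Release and lift.

Emit:
apply_moves(
  plan=[
    [0,0,-0.003,0],
    [0,0,-0.003,0],
    [0,0,-0.003,0],
    [0,0,-0.003,0],
    [0,0,-0.02,0],
  ],
  jaw=-0.3,
)

```text
clock: 7.4
ee_pos: [0.617, 0.2, -0.0204]
eef_rot: [-2.29, -2.15, 0.001]
force: [-1.0, -0.4, -0.0]
finger_gap: 0.652
grasp_force: 0.0
```

```bash
python3 -c "
from h import *
o,p,t=pose();print(p,t,o['finger_gap'],plan(.4668,.006,.06,140.8),plan(.6,.12,.06,110))"
```

```text
[ 0.61699101  0.19997063 -0.02035224] 86.37787092860351 0.6522426527158598 [-0.812, -0.551, -0.321, -0.605] [-0.324, -0.048, -0.321, -0.262]
```

Emit:
apply_moves(
  plan=[
    [0,0,-0.16,0],
    [0,0,-0.32,-0.06],
    [-0.13,-0.09,-0.32,-0.15],
    [-0.28,-0.19,-0.32,-0.24],
    [-0.43,-0.29,-0.32,-0.33],
  ],
)

```text
clock: 7.9
ee_pos: [0.5371, 0.0965, 0.0605]
eef_rot: [1.654, 2.67, 0.001]
force: [0.6, -1.4, -0.3]
finger_gap: 0.649
grasp_force: 0.0
```

```bash
python3 -c "
from h import *
o,p,t=pose();print(p,t,o['finger_gap'],plan(.4663,.005,.06,141.3))"
```

```text
[0.53709706 0.09647549 0.06046864] 116.45472874008301 0.6493133626010269 [-0.201, -0.417, 0.002, -0.276]
```

Emit:
apply_moves(
  plan=[
    [-0.1,-0.2,0,-0.09],
    [-0.2,-0.417,0,-0.18],
    [-0.2,-0.417,0,-0.276],
    [-0.2,-0.417,0,-0.276],
    [-0.2,-0.417,0,-0.276],
  ],
)

```text
clock: 8.4
ee_pos: [0.4673, 0.0069, 0.0606]
eef_rot: [1.058, 2.957, 0.001]
force: [1.0, -0.6, 0.6]
finger_gap: 0.649
grasp_force: 0.0
```

```bash
python3 -c "
from h import *
c=manip.capture('wrist');ell(c,white(c),.028,3000)
o,p,t=pose();print(p,t,o['finger_gap'],plan(.4663,.005,-.0136,141.3))"
```

```text
[ 5.30800e-01 -1.43000e-02  8.37159e+01  4.35124e+01  7.71754e+01]
[4.659000e-01 4.400000e-03 6.654210e+01 4.007500e+01 1.409282e+02]
[5.759000e-01 1.419000e-01 1.993357e+02 1.180432e+02 6.414620e+01]
[ 0.4551  0.1678 93.9731 31.166  75.9037]
[ 9.5000000e-01 -4.2540000e+00  8.2861035e+03  3.0022890e+02
  9.0000000e+01]
[ 3.01600e-01 -2.86000e-02  1.51440e+02  7.22944e+01  8.10531e+01]
[0.46733442 0.00721023 0.0603973 ] 140.6948229465241 0.653096261886335 [-0.002, -0.009, 0.296, -0.007]
```

Emit:
apply_moves(
  plan=[
    [-0.003,-0.01,0.1,-0.003],
    [-0.003,-0.01,0.2,-0.003],
    [-0.003,-0.01,0.27,-0.003],
    [-0.003,-0.01,0.296,-0.003],
    [-0.003,-0.01,0.296,-0.003],
  ],
)

```text
clock: 8.95
ee_pos: [0.4655, 0.0049, -0.0145]
eef_rot: [-1.044, -2.961, 0.001]
force: [-0.1, 0.1, 1.7]
finger_gap: 0.649
grasp_force: 0.0
```

Emit:
apply_moves(
  plan=[
    [0,0,0,0],
    [0,0,0,0],
    [0,0,0,0],
    [0,0,0,0],
    [0,0,0,0],
  ],
  jaw=1,
)

```text
clock: 9.45
ee_pos: [0.4661, 0.0043, -0.0132]
eef_rot: [1.044, 2.962, 0.001]
force: [-0.5, 1.6, 6.2]
finger_gap: 0.415
grasp_force: 30.0
```

Emit:
apply_moves(
  plan=[
    [0,0,-0.06,0],
    [0,0,-0.17,0],
    [0,0,-0.28,0.05],
    [0,0,-0.28,0.14],
    [0,0,-0.28,0.23],
  ],
)

```text
clock: 9.95
ee_pos: [0.4659, 0.0042, 0.057]
eef_rot: [1.566, 2.722, 0.001]
force: [-0.3, -0.2, -0.9]
finger_gap: 0.413
grasp_force: 30.0
```

```bash
python3 -c "
from h import *
o,p,t=pose();print(p,t,o['finger_gap'],plan(.6225,.284,.056,86.4))"
```

```text
[0.46592879 0.00416456 0.05698981] 120.15788138391325 0.41335865971501734 [0.653, 1.104, 0.004, 0.375]
```

Emit:
apply_moves(
  plan=[
    [0.07,0.11,0,0.09],
    [0.17,0.28,0,0.18],
    [0.27,0.45,0,0.27],
    [0.37,0.62,0,0.36],
    [0.46,0.78,0,0.38],
  ],
)

```text
clock: 10.45
ee_pos: [0.5758, 0.2044, 0.0561]
eef_rot: [2.298, 2.142, 0.0]
force: [0.8, -1.5, -0.3]
finger_gap: 0.42
grasp_force: 30.0
```

```bash
python3 -c "
from h import *
o,p,t=pose();print(p,t,o['finger_gap'],plan(.6225,.284,.056,86.4))"
```

```text
[0.57581465 0.20435527 0.05611274] 85.99022159810744 0.4199842641314258 [0.331, 0.164, 0.0, -0.005]
```

Emit:
apply_moves(
  plan=[
    [0.17,0.08,0,0],
    [0.29,0.14,0,0],
    [0.335,0.162,0.05,0],
    [0.335,0.162,0.15,0],
    [0.335,0.162,0.22,0],
  ],
)

```text
clock: 10.95
ee_pos: [0.6204, 0.2832, -0.0009]
eef_rot: [-2.291, -2.148, 0.003]
force: [0.3, 0.6, -1.5]
finger_gap: 0.414
grasp_force: 30.0
```

Emit:
apply_moves(
  plan=[
    [0,0,0.03,0],
    [0,0,0.06,0],
    [0,0,0.08,0],
    [0,0,0.085,0],
    [0,0,0.085,0],
  ],
)

```text
clock: 11.45
ee_pos: [0.6213, 0.2832, -0.0197]
eef_rot: [2.292, 2.148, 0.001]
force: [0.5, 0.4, -0.3]
finger_gap: 0.413
grasp_force: 30.0
```

Emit:
apply_moves(
  plan=[
    [0,0,0.006,0],
    [0,0,0.012,0],
    [0,0,0.017,0],
    [0,0,0.02,0],
    [0,0,0.02,0],
  ],
)

```text
clock: 11.95
ee_pos: [0.6211, 0.2833, -0.0251]
eef_rot: [-2.292, -2.148, -0.0]
force: [0.1, 0.1, 0.3]
finger_gap: 0.414
grasp_force: 30.0
```

Emit:
apply_moves(
  plan=[
    [0,0,-0.002,0],
    [0,0,-0.002,0],
    [0,0,-0.002,0],
    [0,0,-0.002,0],
    [0,0,-0.02,0],
  ],
  jaw=-0.3,
)

```text
clock: 12.45
ee_pos: [0.6207, 0.2831, -0.0206]
eef_rot: [-2.292, -2.148, 0.002]
force: [-0.5, 0.9, 0.2]
finger_gap: 0.65
grasp_force: 0.0
```

```bash
python3 -c "
from h import *
o,p,t=pose();print(p,t,o['finger_gap'],plan(.4712,.3246,.06,90))"
```

```text
[ 0.62071676  0.28307107 -0.02060235] 86.29327721746104 0.6497236353711158 [0.127, -0.608, -0.322, -0.041]
```

Emit:
apply_moves(
  plan=[
    [0,0,-0.16,0],
    [0,0,-0.32,0],
    [0.03,-0.16,-0.32,-0.02],
    [0.07,-0.33,-0.32,-0.04],
    [0.1,-0.5,-0.32,-0.04],
  ],
  jaw=-0.5,
)

```text
clock: 12.95
ee_pos: [0.4965, 0.3165, 0.0603]
eef_rot: [2.223, 2.22, 0.001]
force: [0.6, 0.3, 0.5]
finger_gap: 0.751
grasp_force: 0.0
```

```bash
python3 -c "
from h import *
c=manip.capture('wrist');ell(c,white(c),.028,3000)
o,p,t=pose();print(p,t,o['finger_gap'],plan(.4712,.3246,.06,90))"
```

```text
[ 0.6147  0.2891 59.8618 37.7679 84.3575]
[ 0.4716  0.3244 46.5152 44.9506 71.3138]
[  0.559    0.3687 279.3536 209.2384 170.9688]
[  0.3455   0.3523 264.7711  88.901   79.6351]
[0.49098823 0.31778465 0.05974458] 90.0386762772039 0.7491291700356696 [0.027, -0.079, -0.001, 0.0]
```

Emit:
apply_moves(
  plan=[
    [0.02,-0.06,0,0],
    [0.032,-0.1,0.04,0],
    [0.032,-0.1,0.1,0],
    [0.032,-0.1,0.14,0],
    [0.032,-0.1,0.14,0],
  ],
)

```text
clock: 13.5
ee_pos: [0.4726, 0.3234, 0.0225]
eef_rot: [-2.224, -2.218, 0.005]
force: [0.7, 0.6, 0.5]
finger_gap: 0.749
grasp_force: 0.0
```

```bash
python3 -c "
from h import *
o,p,t=pose();print(p,t,o['finger_gap'],plan(.4716,.3244,-.0138,90))"
```

```text
[0.47256699 0.32341388 0.02247883] 89.85667872216524 0.7485003975533201 [0.004, -0.004, 0.145, -0.002]
```

Emit:
apply_moves(
  plan=[
    [0.003,-0.003,0.06,0],
    [0.003,-0.003,0.12,0],
    [0.003,-0.003,0.15,0],
    [0.003,-0.003,0.15,0],
    [0.003,-0.003,0.15,0],
  ],
)

```text
clock: 14.0
ee_pos: [0.4723, 0.3251, -0.0126]
eef_rot: [-2.224, -2.219, 0.0]
force: [0.5, -0.3, 0.9]
finger_gap: 0.753
grasp_force: 0.0
```

Emit:
apply_moves(
  plan=[
    [0,0,0,0],
    [0,0,0,0],
    [0,0,0,0],
    [0,0,0,0],
    [0,0,0,0],
  ],
  jaw=1,
)

```text
clock: 14.5
ee_pos: [0.4723, 0.3251, -0.0124]
eef_rot: [2.223, 2.219, 0.001]
force: [-0.2, -0.0, 3.2]
finger_gap: 0.474
grasp_force: 30.0
```

Emit:
apply_moves(
  plan=[
    [0,0,-0.06,0],
    [0,0,-0.17,0],
    [0,0,-0.28,0],
    [-0.04,0.1,-0.28,0],
    [-0.12,0.25,-0.28,0],
  ],
)

```text
clock: 15.0
ee_pos: [0.5349, 0.2961, 0.0598]
eef_rot: [2.22, 2.222, 0.004]
force: [-0.8, -0.2, -0.4]
finger_gap: 0.478
grasp_force: 30.0
```

Emit:
apply_moves(
  plan=[
    [-0.18,0.07,0,0],
    [-0.36,0.14,0,0],
    [-0.54,0.21,0,0],
    [-0.72,0.28,0,0],
    [-0.9,0.33,0,0],
  ],
)

```text
clock: 15.5
ee_pos: [0.6175, 0.0678, 0.0586]
eef_rot: [2.223, 2.219, 0.001]
force: [0.2, 0.1, -0.3]
finger_gap: 0.479
grasp_force: 30.0
```

```bash
python3 -c "
from h import *
o,p,t=pose();print(p,t,o['finger_gap'],plan(.622,-.205,.056,90))"
```

```text
[0.61750289 0.06780066 0.0585621 ] 89.88915388945874 0.4788859417119317 [-1.091, 0.02, 0.01, -0.001]
```

Emit:
apply_moves(
  plan=[
    [-0.18,0.01,0,0],
    [-0.36,0.02,0,0],
    [-0.54,0.02,0,0],
    [-0.7,0.02,0,0],
    [-0.76,0.02,0,0],
  ],
)

```text
clock: 16.0
ee_pos: [0.6212, -0.1237, 0.0584]
eef_rot: [2.226, 2.215, 0.0]
force: [0.3, -0.2, 0.1]
finger_gap: 0.474
grasp_force: 30.0
```

```bash
python3 -c "
from tr import *
c=tray();cv2.imwrite('pics/w5.png',c['pixels'][:,:,::-1]);np.savez('w5.npz',**c)
o,p,t=pose();print(p,t,o['finger_gap'],plan(.622,-.205,.056,90))"
```

```text
green (array([324., 447.]), 0.6257, -0.2731, 130, 43, -0.4)
green (array([406.,  97.]), 0.6575, -0.0353, 170, 132, -6.7)
[ 0.62119592 -0.1240901   0.05821625] 89.69777039402196 0.4765419284211342 [-0.324, 0.005, 0.009, -0.003]
```

View pics/w5.png

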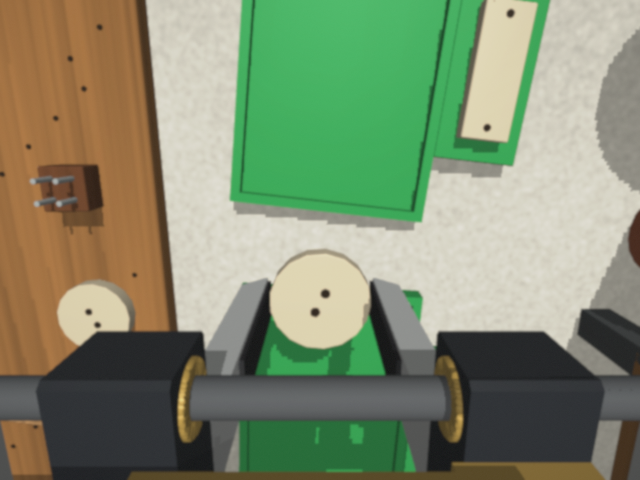

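The disc is held level at (320,299), and the near corners of the bar tray are at (232,201) and (422,221). Place the disc next.

Emit:
apply_moves(
  plan=[
    [-0.15,0,0,0],
    [-0.28,0.003,0,0],
    [-0.325,0.003,0.05,0],
    [-0.325,0.003,0.15,0],
    [-0.325,0.003,0.22,0],
  ],
)

```text
clock: 16.55
ee_pos: [0.6216, -0.2, 0.0006]
eef_rot: [-2.222, -2.219, 0.001]
force: [0.4, -0.5, -0.8]
finger_gap: 0.476
grasp_force: 30.0
```

Emit:
apply_moves(
  plan=[
    [0,0,0.03,0],
    [0,0,0.06,0],
    [0,0,0.08,0],
    [0,0,0.09,0],
    [0,0,0.09,0],
  ],
)

```text
clock: 17.05
ee_pos: [0.6221, -0.2013, -0.02]
eef_rot: [2.223, 2.219, 0.0]
force: [0.2, 0.2, 0.2]
finger_gap: 0.477
grasp_force: 30.0
```

```bash
python3 -c "
from h import *
c=np.load('w5.npz')
a=world(c,(232,201),.014);b=world(c,(422,221),.014);d=(b-a)[:2];n=np.linalg.norm(d);print(n,(a+b)[:2]/2+.091*np.array([-d[1],d[0]])/n,np.degrees(np.arctan2(d[1],d[0])))
"
```

```text
0.12043604391866444 [ 0.63623617 -0.00784752] -6.381857682143019
```

Emit:
apply_moves(
  plan=[
    [0,0,0.006,0],
    [0,0,0.012,0],
    [0,0,0.016,0],
    [0,0,0.019,0],
    [0,0,0.019,0],
  ],
)

```text
clock: 17.55
ee_pos: [0.622, -0.2015, -0.0243]
eef_rot: [2.224, 2.219, 0.0]
force: [-2.3, 1.0, 4.7]
finger_gap: 0.48
grasp_force: 30.0
```

Emit:
apply_moves(
  plan=[
    [0,0,-0.002,0],
    [0,0,-0.002,0],
    [0,0,-0.002,0],
    [0,0,-0.002,0],
    [0,0,-0.02,0],
  ],
  jaw=-0.5,
)

```text
clock: 18.05
ee_pos: [0.6216, -0.2013, -0.0204]
eef_rot: [-2.223, -2.219, 0.001]
force: [0.4, -0.6, -0.2]
finger_gap: 0.751
grasp_force: 0.0
```

```bash
python3 -c "
from h import *
o,p,t=pose();print(p,t,o['finger_gap'],plan(.4766,-.1635,.06,90))"
```

```text
[ 0.62162662 -0.20134891 -0.02037125] 89.88942319480277 0.7506866225283946 [0.15, -0.58, -0.321, -0.001]
```

Emit:
apply_moves(
  plan=[
    [0,0,-0.16,0],
    [0,0,-0.32,0],
    [0.05,-0.18,-0.32,0],
    [0.1,-0.36,-0.32,0],
    [0.13,-0.5,-0.32,0],
  ],
)

```text
clock: 18.55
ee_pos: [0.4949, -0.1679, 0.0604]
eef_rot: [2.223, 2.22, 0.0]
force: [1.2, -0.6, 0.7]
finger_gap: 0.743
grasp_force: 0.0
```

Emit:
apply_moves(
  plan=[
    [0.02,-0.06,0,0],
    [0.02,-0.08,0,0],
    [0.02,-0.08,0.06,0],
    [0.02,-0.08,0.12,0],
    [0.02,-0.08,0.14,0],
  ],
)

```text
clock: 19.05
ee_pos: [0.4772, -0.1638, 0.0241]
eef_rot: [-2.223, -2.219, 0.001]
force: [0.2, -0.1, -0.8]
finger_gap: 0.749
grasp_force: 0.0
```

```bash
python3 -c "
from h import *
c=manip.capture('wrist');ell(c,white(c),.028,3000)
o,p,t=pose();print(p,t,o['finger_gap'],plan(.4766,-.1635,-.0138,90))"
```

```text
[ 0.4764 -0.1631 47.0597 44.8909 86.0193]
[ 5.662000e-01 -1.233000e-01  1.804477e+02  1.183950e+02  9.663510e+01]
[ 3.482000e-01 -1.399000e-01  2.091857e+02  7.167940e+01  8.595390e+01]
[ 0.4770095  -0.16367851  0.02391356] 89.8921306208885 0.7527143323538356 [0.001, -0.002, 0.151, -0.001]
```

Emit:
apply_moves(
  plan=[
    [0.002,-0.002,0.06,0],
    [0.002,-0.002,0.12,0],
    [0.002,-0.002,0.15,0],
    [0.002,-0.002,0.151,0],
    [0.002,-0.002,0.151,0],
  ],
)

```text
clock: 19.6
ee_pos: [0.477, -0.1634, -0.0121]
eef_rot: [2.223, 2.219, 0.0]
force: [-1.3, 0.0, -0.1]
finger_gap: 0.751
grasp_force: 0.0
```

Emit:
apply_moves(
  plan=[
    [0,0,0,0],
    [0,0,0,0],
    [0,0,0,0],
    [0,0,0,0],
    [0,0,0,0],
  ],
  jaw=1,
)

```text
clock: 20.1
ee_pos: [0.4767, -0.1632, -0.0124]
eef_rot: [2.223, 2.219, 0.0]
force: [-0.7, 1.9, 3.7]
finger_gap: 0.478
grasp_force: 30.0
```

Emit:
apply_moves(
  plan=[
    [0,0,-0.06,0],
    [0,0,-0.17,0],
    [0,0,-0.28,0],
    [-0.07,0.09,-0.28,0],
    [-0.19,0.23,-0.28,0],
  ],
)

```text
clock: 20.6
ee_pos: [0.5346, -0.2106, 0.0588]
eef_rot: [2.221, 2.22, 0.001]
force: [0.1, 0.0, -1.0]
finger_gap: 0.476
grasp_force: 30.0
```

Emit:
apply_moves(
  plan=[
    [-0.12,0.14,0,0],
    [-0.24,0.28,0,0],
    [-0.293,0.345,0,0],
    [-0.293,0.345,0.08,0],
    [-0.293,0.345,0.18,0],
  ],
)

```text
clock: 21.1
ee_pos: [0.6207, -0.2848, 0.012]
eef_rot: [2.223, 2.218, 0.001]
force: [-0.5, 0.9, -1.1]
finger_gap: 0.478
grasp_force: 30.0
```

Emit:
apply_moves(
  plan=[
    [0,0,0.05,0],
    [0,0,0.09,0],
    [0,0,0.115,0],
    [0,0,0.125,0],
    [0,0,0.125,0],
  ],
)

```text
clock: 21.6
ee_pos: [0.6203, -0.2843, -0.0185]
eef_rot: [2.223, 2.219, 0.0]
force: [0.2, 0.1, -0.6]
finger_gap: 0.475
grasp_force: 30.0
```

Emit:
apply_moves(
  plan=[
    [0,0,0.008,0],
    [0,0,0.015,0],
    [0,0,0.021,0],
    [0,0,0.025,0],
    [0,0,0.025,0],
  ],
)

```text
clock: 22.1
ee_pos: [0.6201, -0.2842, -0.0244]
eef_rot: [2.223, 2.219, 0.0]
force: [-3.3, 1.5, 6.0]
finger_gap: 0.476
grasp_force: 30.0
```

Emit:
apply_moves(
  plan=[
    [0,0,-0.002,0],
    [0,0,-0.002,0],
    [0,0,-0.002,0],
    [0,0,-0.002,0],
    [0,0,-0.02,0],
  ],
  jaw=-0.4,
)

```text
clock: 22.6
ee_pos: [0.6197, -0.284, -0.0207]
eef_rot: [-2.223, -2.219, 0.001]
force: [-0.1, 0.0, -0.9]
finger_gap: 0.7
grasp_force: 0.0
```

```bash
python3 -c "
from h import *
o,p,t=pose();print(p,t,o['finger_gap'],plan(.4552,.1685,.06,75.9))"
```

```text
[ 0.61967572 -0.28401439 -0.02072094] 89.893824239384 0.699712566246953 [1.809, -0.661, -0.323, 0.155]
```

Emit:
apply_moves(
  plan=[
    [0,0,-0.16,0],
    [0,0,-0.32,0],
    [0.18,0,-0.32,0],
    [0.36,-0.04,-0.32,0],
    [0.54,-0.1,-0.32,0],
  ],
  jaw=-0.2,
)

```text
clock: 23.1
ee_pos: [0.5951, -0.1477, 0.0602]
eef_rot: [2.224, 2.218, 0.001]
force: [0.9, 1.2, -0.2]
finger_gap: 0.6
grasp_force: 0.0
```

Emit:
apply_moves(
  plan=[
    [0.17,-0.08,0,0],
    [0.34,-0.15,0,0.05],
    [0.51,-0.23,0,0.1],
    [0.68,-0.3,0,0.15],
    [0.85,-0.37,0,0.155],
  ],
)

```text
clock: 23.6
ee_pos: [0.5024, 0.065, 0.0604]
eef_rot: [2.479, 1.929, 0.001]
force: [1.1, -0.2, -0.1]
finger_gap: 0.598
grasp_force: 0.0
```

```bash
python3 -c "
from h import *
o,p,t=pose();print(p,t,o['finger_gap'],plan(.4552,.1685,.06,75.9))"
```

```text
[0.5023864  0.06501809 0.06039414] 75.76501384897841 0.598078747850327 [0.355, -0.285, 0.002, -0.001]
```

Emit:
apply_moves(
  plan=[
    [0.15,-0.12,0,0],
    [0.3,-0.24,0,0],
    [0.355,-0.285,0,0],
    [0.355,-0.285,0,0],
    [0.355,-0.285,0,0],
  ],
)

```text
clock: 24.1
ee_pos: [0.456, 0.1667, 0.0602]
eef_rot: [2.476, 1.934, 0.001]
force: [-0.2, 0.7, 0.6]
finger_gap: 0.604
grasp_force: 0.0
```

```bash
python3 -c "
from h import *
c=manip.capture('wrist');ell(c,white(c),.028,3000); [print(b) for b in blobs(c,white(c),.028,3000)]
o,p,t=pose();print(p,t,o['finger_gap'],plan(.4552,.1685,-.0138,75.9))"
```

```text
[ 0.4553  0.1685 94.5516 30.9461 75.8543]
[ 0.6102  0.2024 62.5732 37.6399 87.2278]
[5.699000e-01 1.781000e-01 2.171310e+02 1.410951e+02 9.950100e+01]
[3.279000e-01 2.179000e-01 2.340648e+02 1.472201e+02 7.316440e+01]
(array([318., 250.]), 0.4554, 0.1687, 75, 28, 76.0)
(array([565., 132.]), 0.6101, 0.2022, 62, 38, 85.3)
(array([475., 203.]), 0.5513, 0.1801, 238, 141, -61.2)
(array([ 94., 204.]), 0.3506, 0.214, 238, 156, 65.2)
[0.45615802 0.16626743 0.06008194] 75.91854622332507 0.6000166739809888 [0.008, -0.006, 0.296, 0.0]
```

Emit:
apply_moves(
  plan=[
    [0.008,-0.004,0.1,0],
    [0.008,-0.004,0.2,0],
    [0.008,-0.004,0.27,0],
    [0.008,-0.004,0.293,0],
    [0.008,-0.004,0.293,0],
  ],
)

```text
clock: 24.65
ee_pos: [0.4553, 0.1683, -0.0137]
eef_rot: [-2.478, -1.931, 0.002]
force: [0.3, -0.4, 0.8]
finger_gap: 0.602
grasp_force: 0.0
```

Emit:
apply_moves(
  plan=[
    [0,0,0,0],
    [0,0,0,0],
    [0,0,0,0],
    [0,0,0,0],
    [0,0,0,0],
  ],
  jaw=1,
)

```text
clock: 25.15
ee_pos: [0.4555, 0.1692, -0.013]
eef_rot: [2.476, 1.933, 0.001]
force: [-1.1, -0.4, 4.6]
finger_gap: 0.292
grasp_force: 30.0
```

```bash
python3 -c "
from h import *
o,p,t=pose();print(p,t,o['finger_gap'],o['grasp_force'],plan(.636,-.008,.055,84))"
```

```text
[ 0.45546728  0.16915243 -0.01296556] 75.94891593000915 0.2915454751514552 30.00112473964691 [-0.512, 0.873, -0.272, -0.089]
```

Emit:
apply_moves(
  plan=[
    [0,0,-0.06,0],
    [0,0,-0.17,0],
    [0,0,-0.28,0],
    [-0.05,0.08,-0.28,-0.03],
    [-0.13,0.22,-0.28,-0.09],
  ],
)

```text
clock: 25.65
ee_pos: [0.5008, 0.1248, 0.0577]
eef_rot: [2.328, 2.108, 0.002]
force: [1.0, 0.1, -0.5]
finger_gap: 0.294
grasp_force: 30.0
```

```bash
python3 -c "
from h import *
o,p,t=pose();print(p,t,o['finger_gap'],o['grasp_force'],plan(.636,-.008,.055,84))"
```

```text
[0.50080933 0.12480116 0.05769081] 84.31391467225218 0.29438164811655476 30.00082165002823 [-0.475, 0.591, 0.011, 0.003]
```

Emit:
apply_moves(
  plan=[
    [-0.12,0.15,0,0],
    [-0.24,0.3,0,0],
    [-0.36,0.45,0,0],
    [-0.47,0.58,0,0],
    [-0.47,0.58,0.08,0],
  ],
)

```text
clock: 26.15
ee_pos: [0.6363, -0.0116, 0.0382]
eef_rot: [2.335, 2.096, 0.005]
force: [0.5, 1.2, -1.1]
finger_gap: 0.29
grasp_force: 30.0
```

Emit:
apply_moves(
  plan=[
    [0,0,0.09,0],
    [0,0,0.16,0],
    [0,0,0.2,0],
    [0,0,0.22,0],
    [0,0,0.22,0],
  ],
)

```text
clock: 26.65
ee_pos: [0.6326, -0.0076, -0.0185]
eef_rot: [-2.334, -2.103, 0.0]
force: [0.2, 0.1, -1.2]
finger_gap: 0.293
grasp_force: 30.0
```

Target z is -0.0248.

Emit:
apply_moves(
  plan=[
    [0,0,0.008,0],
    [0,0,0.015,0],
    [0,0,0.021,0],
    [0,0,0.025,0],
    [0,0,0.025,0],
  ],
)

```text
clock: 27.15
ee_pos: [0.6326, -0.0077, -0.0247]
eef_rot: [-2.334, -2.103, 0.0]
force: [-0.8, -0.6, -0.6]
finger_gap: 0.294
grasp_force: 30.0
```

Emit:
apply_moves(
  plan=[
    [0,0,-0.002,0],
    [0,0,-0.002,0],
    [0,0,-0.002,0],
    [0,0,-0.002,0],
    [0,0,-0.02,0],
  ],
  jaw=-0.1,
)

```text
clock: 27.65
ee_pos: [0.6323, -0.0077, -0.02]
eef_rot: [-2.333, -2.102, 0.001]
force: [-1.2, -0.2, 0.1]
finger_gap: 0.548
grasp_force: 0.0
```

Emit:
apply_moves(
  plan=[
    [0,0,-0.15,0],
    [0,0,-0.3,0],
    [0,-0.15,-0.45,0],
    [0,-0.35,-0.6,0],
    [0,-0.55,-0.75,0],
  ],
)

```text
clock: 28.15
ee_pos: [0.5166, 0.0044, 0.1524]
eef_rot: [2.334, 2.103, 0.001]
force: [0.5, -0.4, 1.3]
finger_gap: 0.556
grasp_force: 0.0
```

Emit:
apply_moves(
  plan=[
    [0,-0.18,-0.05,0],
    [0,-0.36,-0.1,0],
    [0,-0.5,-0.15,0],
    [0,-0.5,-0.15,0],
    [0,-0.5,-0.15,0],
  ],
)

```text
clock: 28.65
ee_pos: [0.3941, 0.0172, 0.1894]
eef_rot: [2.333, 2.102, 0.003]
force: [0.1, -0.6, -0.1]
finger_gap: 0.55
grasp_force: 0.0
```

```bash
python3 -c "
from h import *
c=manip.capture('scene');cv2.imwrite('pics/s9.png',c['pixels'][:,:,::-1])
c=manip.capture('top');cv2.imwrite('pics/t9.png',cv2.resize(c['pixels'][130:300,160:530,::-1],None,fx=2,fy=2))
o,p,t=pose();print(p,t,o['clock'],o['force'])"
```

```text
[0.39437469 0.01713084 0.18837366] 84.03848831056193 28.75 [0.00615636 0.09752753 0.2520657 ]
```

View pics/s9.png

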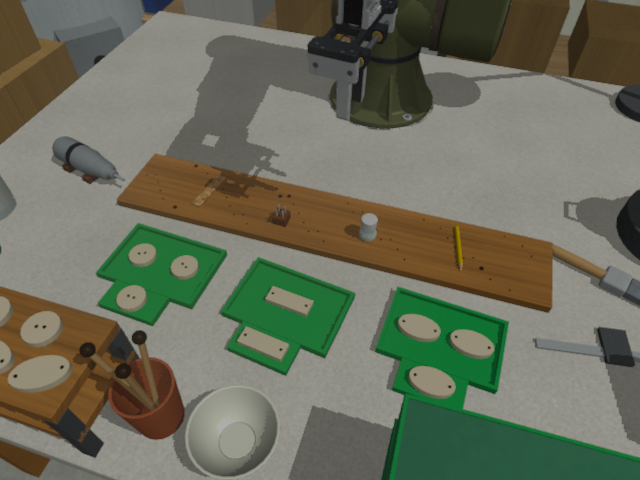

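View pics/t9.png

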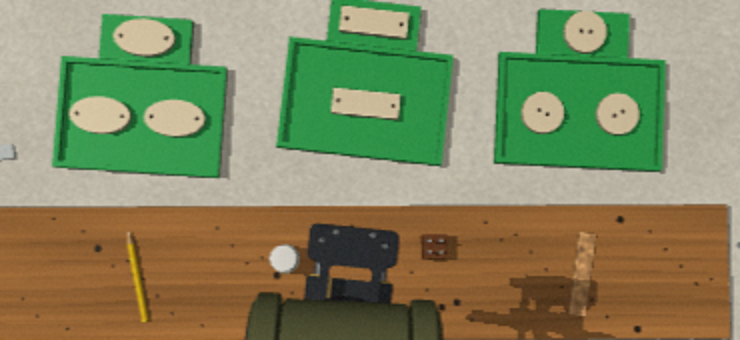

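Both views show every piece flat inside its own tray. In the scene view the ovals are at (419,328) and (471,343), the bar at (289,300), and the discs at (142,254) and (184,267). The jar stands at (369,227) and the arm is clear.

```bash
python3 -c "
from workcell import manip
print(manip.finish_job())"
```

```text
the job is handed in; nothing more can be done
None
```

I placed all five pieces flat in their matching trays with the jar still standing, and handed the job in at about 29 s; the hand-in call returned no verdict.

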